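Line up the hammer-boring jig and prove it with the guide rod

ROBOT

A 7-joint arm with a two-finger parallel gripper is mounted at the origin on the work surface. World frame = base frame: x ahead of the robot, y to its left, z up, the work surface at z = 0. Lengths are in m, angles in rad, forces in N, time in s.
With the tool pointing down it reaches from about 0.4 to 0.875 m from the base axis. Payload 19.3 kg.
Tool frame: the origin (TCP) lies midway between the tips of the shut fingers; the grasp point (between the pads) lies 19 mm behind it; z points along the fingers, y is the direction in which the jaws open and shut (so a half turn about z gives the same grasp; the last joint's range is limited). The gripper opens to 85 mm and grips with 20 to 120 N. Pads are 22 mm wide; open, the fingers measure 114 mm over their backs; the gripper's body (76 mm by 85 mm) begins 54 mm behind the grasp point. The pads swing forward as they close: fully open they stand 13 mm farther back than shut.
Start: joints at [1.258, 0.521, -0.036, 1.599, 0.021, 1.021, -0.113], TCP at [0.15, -0.607, 0.231] pointing down, gripper open.
Joint ranges: [-2.91, 2.91], [-0.3, 2.13], [-1.5, 1.42], [0.17, 2.43], [-1.26, 4.41], [0.16, 1.93], [-2.52, 2.52]. Speed limits (rad/s): [1.89, 1.89, 2.39, 2.39, 3.01, 3.01, 3.01].

INTERFACE

Orientations are given as [roll, pitch, yaw] about the fixed x, y, z axes, in that order (R = Rz(yaw) Ry(pitch) Rx(roll)).
In Python, from workcell import bot gives the robot as it stands.
- The arm moves only by the tool servo_tool, never from a script. Its argument "plan" is a list of rows, each a list of 5 numbers: the shift along the world's x, y, z in mm, then the turn about the world's z in rad, then the gripper's target within -1 to 1 (shut at 1, half-way at 0, fully open at -1). In form: [[tx, ty, tz, yaw, jaw], ...]. A call has exactly 10 rows; each row is the pose to reach, as a shift and turn from the pose commanded when the call began; what a row does not reach only later rows make up. A row lasts 1/12 s, in which the tool goes at most 41.7 mm and 7.16 degrees, less where a joint would pass 70% of its speed; a pose out of reach is approached as far as the arm can. A call with a gripper value outside its range is refused whole. The fingers move at their own pace and stop on an object; "squeeze" is the grip in N (left out, the last holds). Time passes only in rows, so rows that repeat a pose let the fingers close, or fill a call up. It gives the time, the measured TCP pose, the force and the opening at its end, in the units of the state.
- bot.observe(): the state, without advancing time (a new reading comes with each control period).
- bot.grab_frame(name): name is "scene" or "top"; returns the picture (420x560x3 uint8, blue, green, red); there is no depth.
- bot.calibration(name): a dict with "fx", "fy", "cx", "cy" (pixels), "T" (4x4, takes a point from camera to world coordinates). Camera axes: x right, y down, z forward; pixel columns grow to the right and rows downward; lengths in m; the calibration is good to about 2 mm. A picture is of the moment at which its call begins. calibration takes no time and is no camera call.
- bot.job_done(): hands the job in, once; it reports no verdict.
The state is a dict: "clock": time; "qpos": joint angles; "qd": joint speeds; "joint_efforts": joint torques, N m; "position": TCP position; "tool_rot": TCP orientation; "force": force on the tool from outside, world axes, zero at the start; "moment": the same for the moment, N m; "grip_width": finger opening in m.
Only numpy, scipy, OpenCV 4.12 (cv2) and the standard library are available. Lean on these libraries where they do the work, as an engineer would, in place of code of your own. Each camera call takes 0.05 s, during which the arm holds its last target.

TASK

Set up the hammer-boring jig: turn its black handwheel clockwise (seen from above) until the white line on the wheel meets the red mark on the dial, which brings the lower brass bushing under the upper one, and let go of the wheel. Then lift the beech-handled guide rod out of its stand and thread it upright down through the upper bushing and on through the lower one until its tip shows below the lower bushing, with the handle still clear of the upper bushing by about a centimetre and a half. Finish while still holding the rod there, without setting it down or letting go, and leave the jar, the two hammer tails and the key-dip block where they are.

Things in the scene. Friction and masses are not known exactly. Their poses are not given: they have to be found in the camera images.
- jig: Grey jig fixed to the counter, base 140 x 270 x 10 mm, long axis y, z up; origin on the counter. In its frame: bushings' axis x 0, y -70 mm; wheel axis x 0, y +90 mm. Post 22 x 40 mm, 125 mm high, at x -70, y -70 mm, with an arm to the upper bushing. Under the wheel a housing 70 x 90 mm and a fixed dial, 96 mm wide, top at 52 mm; its red mark points to the jig's +x.
- upper_bushing (a point): Centre of the upper mouth of the fixed upper brass bushing: block 32 x 32 x 20 mm, top 125 mm and underside 105 mm above the counter; vertical through bore 13 mm diameter with 2 mm chamfer.
- lower_bushing (a point): Centre of the upper mouth of the lower brass bushing: block 32 x 32 x 20 mm on a rack bar, top 65 mm, underside 45 mm above the counter, 13 mm bore, 2 mm chamfer; free space below it down to the base plate at 10 mm. Clockwise turning of the wheel moves it along the jig's y away from the wheel, 10 mm per rad; exactly under the upper bushing at wheel angle 0.
- handwheel (a joint): Angle of the handwheel in rad, growing clockwise seen from above. 0: the white line meets the red mark and the bushings are in line. Starts between about -4 and -2.4; stops at -4.6 and +0.7. Stays where it is left (friction 0.06 N m).
- wheel_grip (a point): Centre of the black handwheel, on its vertical axis at mid-thickness, 90 mm above the counter. Plain disc 56 mm in diameter, 20 mm thick (80 to 100 mm above the counter; hub cap 3 mm higher), white radial line on top; grasped across the rim from above. 28 mm free between its underside and the dial.
- rod: Guide rod, about 90 g, z along the rod upwards when it stands in its stand. Steel rod 10 mm diameter and 110 mm long with a tapered tip, then a square beech handle 24 x 24 x 45 mm (sides along the rod's x and y) from 110 to 155 mm, and a small brass cap to 158 mm. Origin at the lower tip.
- rod_tip (a point): Lower tip of the guide rod, on its axis (same as the rod's origin).
- handle_bottom (a point): On the rod's axis at the underside of the handle, 110 mm above the tip.
- stand: Dark wooden stand fixed to the counter, 64 x 64 x 60 mm, origin under its centre; the rod stands upright 50 mm deep in its central hole (tip 10 mm above the counter), so it must be lifted 50 mm to come out.
- jar: Bystander: frosted glass jar with aluminium cap, 52 mm diameter, 60 mm high, origin under its centre.
- tail1: Bystander: beech hammer tail, about 70 x 11 x 20 mm, lying along its x, origin at its underside.
- tail2: Bystander: second beech hammer tail, same as the first.
- dip_block: Bystander: aluminium key-dip block 45 x 30 x 18 mm, origin under its centre.
Mind the look-alikes: they are no part of the job. Of the things that look like the rod, the largest one is meant.

How it is judged:
By the outcome, as a careful person would: the job done as asked, in the order asked, and still so for the second after the job is handed in, while the arm keeps its last pose, push and grip.
It also fails if it takes over 72 s, if anything falls off the work surface, if the arm or the gripper's body presses on something with over 40 N, if the wrist force passes 120 N, or if a joint passes its speed limit or range.

## Working session

There is one attempt and no reset: what is moved stays moved. The work goes in short steps, Python scripts to look and compute and a tool call to move; the robot and the scene stay as the last step left them, time stands still between calls to the robot, and variables do not carry over. Pictures are saved under pics/ and viewed, and the job is handed in when it is done.

Besides the shell and the picture viewer there is one more tool, called after "Request:" in YAML: its name, and indented under it one key for each argument. servo_tool: Moves the arm, as the interface text tells. Its arguments: {"type":"object","properties":{"plan":{"type":"array","items":{"type":"array","items":{"type":"number"}}},"squeeze":{"type":"number"}},"required":["plan"]}

```bash
mkdir -p pics; python3 - <<'E'
from workcell import bot
import cv2,numpy as np
s=bot.observe();print({k:np.round(v,3) for k,v in s.items()})
for n in("scene","top"):
    f=bot.grab_frame(n);cv2.imwrite(f"pics/{n}0.png",f)
    c=bot.calibration(n);print(n,c["fx"],c["fy"],c["cx"],c["cy"]);print(np.round(c["T"],4))
E
```

```text
{'clock': np.float64(0.0), 'qpos': array([ 1.258,  0.522, -0.036,  1.6  ,  0.021,  1.021, -0.113]), 'qd': array([ 0.001,  0.   ,  0.001, -0.   , -0.002, -0.003,  0.001]), 'joint_efforts': array([ 1.0000e-03, -9.2710e+01,  1.9800e+00, -3.6994e+01,  1.8000e-02,
        8.0000e-03, -0.0000e+00]), 'position': array([ 0.15 , -0.606,  0.231]), 'tool_rot': array([-3.14 ,  0.   ,  0.243]), 'force': array([ 0.898,  0.059, -0.291]), 'moment': array([ 0.001,  0.033, -0.035]), 'grip_width': np.float64(0.085)}
scene 437.98643505391834 437.98643505391834 280.5699370272788 204.77725582483703
[[ 0.7711  0.4521 -0.4483  0.9029]
 [ 0.6365 -0.5296  0.5607 -0.4942]
 [ 0.0161 -0.7177 -0.6961  0.7128]
 [ 0.      0.      0.      1.    ]]
top 445.51961483005 445.51961483005 275.6627475482894 217.56573533292442
[[-3.0500e-02 -9.8260e-01  1.8340e-01  3.1870e-01]
 [-9.9950e-01  2.9800e-02 -6.6000e-03 -4.1000e-03]
 [ 1.0000e-03 -1.8350e-01 -9.8300e-01  1.1822e+00]
 [ 0.0000e+00  0.0000e+00  0.0000e+00  1.0000e+00]]
```

View pics/scene0.png

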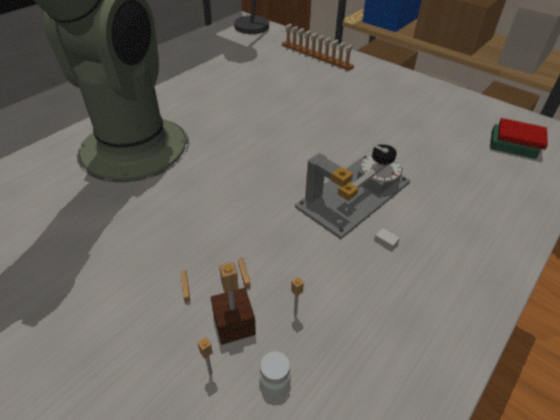

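View pics/top0.png

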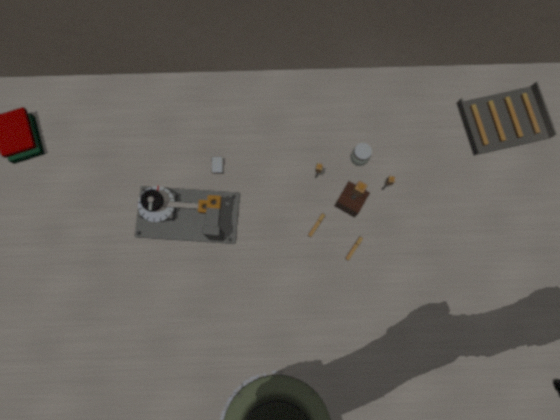

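```bash
python3 - <<'E'
import cv2
a=cv2.imread("pics/scene0.png");b=cv2.imread("pics/top0.png")
def c(i,x,y,w,h,s,n): cv2.imwrite(f"pics/{n}.png",cv2.resize(i[y:y+h,x:x+w],None,fx=s,fy=s,interpolation=cv2.INTER_CUBIC))
c(a,290,130,130,110,6,"s_jig");c(a,170,240,150,150,4,"s_rod")
c(b,125,175,130,80,6,"t_jig");c(b,290,130,120,80,6,"t_rod")
E
```

```text
(no output)
```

View pics/s_jig.png

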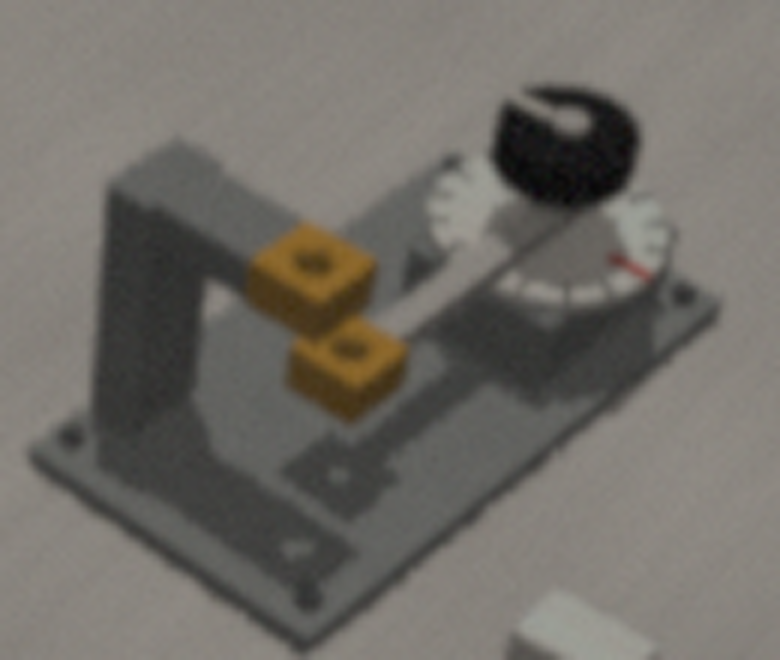

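View pics/t_jig.png

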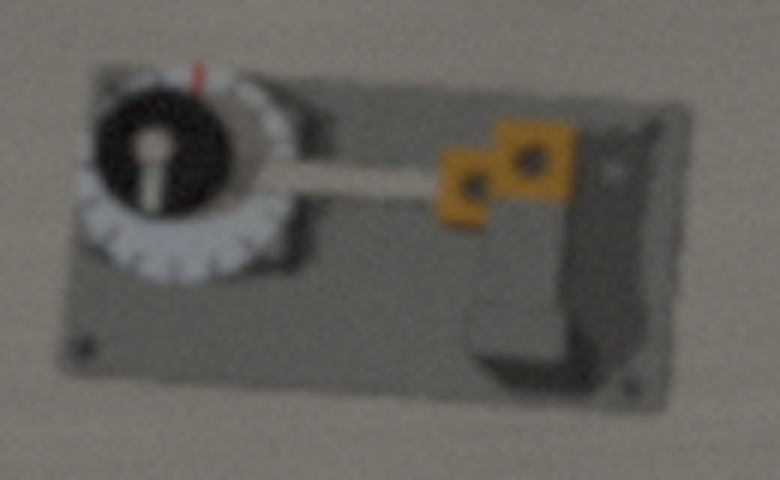

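View pics/s_rod.png

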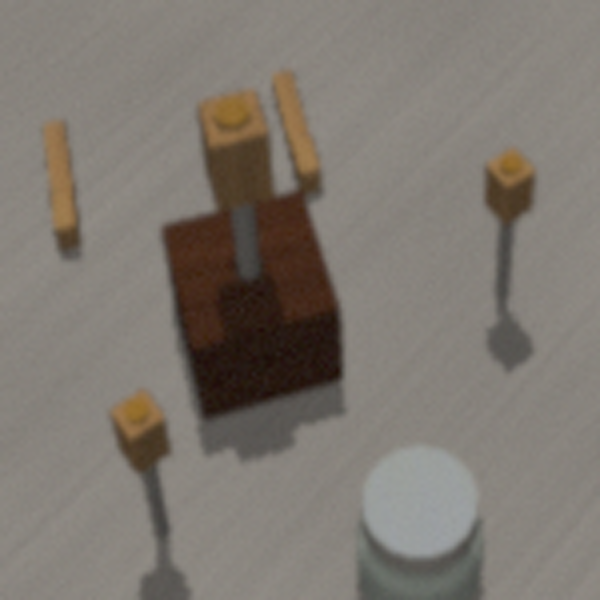

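View pics/t_rod.png

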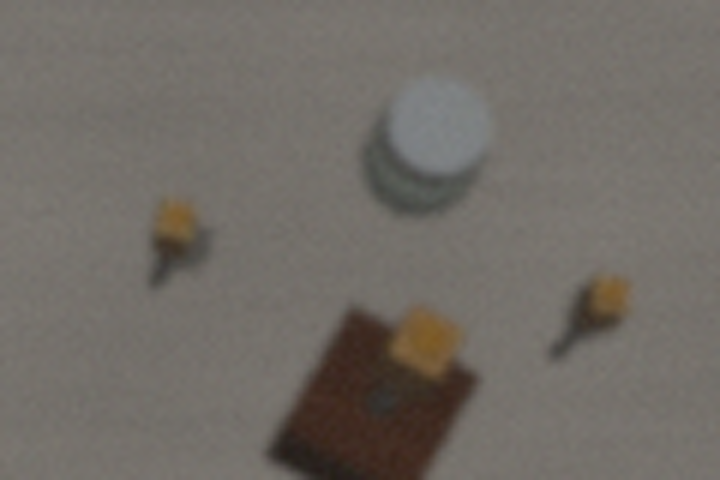

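```bash
cat > h.py <<'E'
import numpy as np
from workcell import bot
def cal(n):
    c=bot.calibration(n);return c["fx"],c["cx"],c["cy"],np.array(c["T"])
def ray(n,p):
    f,cx,cy,T=cal(n);d=T[:3,:3]@np.array([(p[0]-cx)/f,(p[1]-cy)/f,1]);return T[:3,3],d/np.linalg.norm(d)
def plane(n,p,z):
    o,d=ray(n,p);return o+d*(z-o[2])/d[2]
def tri(ps,pt):
    A=np.zeros((3,3));b=np.zeros(3);L=[]
    for n,p in(("scene",ps),("top",pt)):
        o,d=ray(n,p);P=np.eye(3)-np.outer(d,d);A+=P;b+=P@o;L.append((P,o))
    x=np.linalg.solve(A,b);return x,[np.linalg.norm(P@(x-o))*1e3 for P,o in L]
def proj(n,X):
    f,cx,cy,T=cal(n);c=T[:3,:3].T@(np.asarray(X)-T[:3,3]);return np.array([f*c[0]/c[2]+cx,f*c[1]/c[2]+cy])
def cr(X,x0,y0,s): return ((X[0]+.5)/s-.5+x0,(X[1]+.5)/s-.5+y0)
E
python3 - <<'E'
from h import *
np.set_printoptions(precision=4,suppress=True)
sj=lambda a,b:cr((a,b),290,130,6); tj=lambda a,b:cr((a,b),125,175,6)
sr=lambda a,b:cr((a,b),170,240,4); tr=lambda a,b:cr((a,b),290,130,6)
for nm,s,t,z in [("upper",sj(314,263),tj(535,161),.125),("lower",sj(352,348),tj(479,186),.065),("hub",sj(572,119),tj(155,145),.103),
  ("lineend",sj(513,97),tj(152,208),.1),("red in",sj(612,259),tj(197,92),.052),("red out",sj(652,276),tj(200,64),.052),
  ("cA",sj(28,455),tj(665,410),.01),("cB",sj(305,650),tj(690,105),.01),("cC",sj(718,308),tj(95,68),.01),
  ("cap",sr(233,115),tr(428,340),.168),("rod at stand",sr(249,277),tr(384,402),.06),
  ("stand c1",sr(164,228),tr(268,458),.06),("stand c2",sr(304,193),tr(268,458),.06),("jar",sr(420,502),tr(440,125),.06),("pinR",sr(512,158),tr(176,217),.1),("pinL",sr(138,406),tr(610,298),.1)]:
    print(nm,*tri(s,t),"planes",plane("scene",s,z),plane("top",t,z))
for q in [(356,305),(482,378),(268,458)]: print("stand top corner",plane("top",tr(*q),.06))
for q in [(164,228),(304,193),(340,300)]: print("stand top corner S",plane("scene",sr(*q),.06))
for q in [(390,340),(425,305),(465,335),(432,378)]: print("handle corner",plane("top",tr(*q),.165))
E
```

```text
upper [0.5607 0.1381 0.1224] [np.float64(0.35552773937559756), np.float64(0.3555277393755419)] planes [0.562 0.135 0.125] [0.5604 0.138  0.125 ]
lower [0.5642 0.1702 0.0626] [np.float64(0.26336215332482493), np.float64(0.26336215332479507)] planes [0.5653 0.1675 0.065 ] [0.5639 0.17   0.065 ]
hub [0.5766 0.2979 0.1019] [np.float64(0.7355205765844282), np.float64(0.735520576584614)] planes [0.5768 0.2957 0.103 ] [0.577  0.2981 0.103 ]
lineend [0.5504 0.2992 0.099 ] [np.float64(0.9849787800172282), np.float64(0.9849787800170748)] planes [0.5504 0.2969 0.1   ] [0.551  0.2996 0.1   ]
red in [0.6098 0.2925 0.0535] [np.float64(2.5713066965663525), np.float64(2.5713066965662303)] planes [0.6076 0.2918 0.052 ] [0.6123 0.2946 0.052 ]
red out [0.6247 0.2934 0.0517] [np.float64(0.27079099880593255), np.float64(0.2707909988060513)] planes [0.6246 0.2928 0.052 ] [0.6248 0.2935 0.052 ]
cA [0.4725 0.0965 0.0039] [np.float64(0.9106357994525353), np.float64(0.9106357994525062)] planes [0.4757 0.0907 0.01  ] [0.4724 0.0966 0.01  ]
cB [0.6111 0.083  0.0033] [np.float64(1.3517459679854684), np.float64(1
[... 1036 characters left out ...]
p.float64(0.5228852443248263), np.float64(0.5228852443248646)] planes [ 0.6469 -0.1227  0.1   ] [ 0.6504 -0.1246  0.1   ]
pinL [ 0.6095 -0.3048  0.1001] [np.float64(0.326262961311116), np.float64(0.32626296131103066)] planes [ 0.6092 -0.305   0.1   ] [ 0.6097 -0.3046  0.1   ]
stand top corner [ 0.6206 -0.2053  0.06  ]
stand top corner [ 0.5865 -0.2577  0.06  ]
stand top corner [ 0.554  -0.1634  0.06  ]
stand top corner S [ 0.5366 -0.2267  0.06  ]
stand top corner S [ 0.5709 -0.1736  0.06  ]
stand top corner S [ 0.6197 -0.2038  0.06  ]
handle corner [ 0.5778 -0.1989  0.165 ]
handle corner [ 0.5916 -0.2136  0.165 ]
handle corner [ 0.5789 -0.2285  0.165 ]
handle corner [ 0.562  -0.2144  0.165 ]
```

Request:
servo_tool:
  plan:
    - [30,25,0,0.11,-1]
    - [60,50,0,0.22,-1]
    - [90,75,0,0.33,-1]
    - [120,100,0,0.44,-1]
    - [150,125,0,0.55,-1]
    - [180,150,0,0.66,-1]
    - [210,175,0,0.77,-1]
    - [240,200,0,0.88,-1]
    - [270,225,0,0.99,-1]
    - [300,250,0,1.1,-1]
  squeeze: 60

```text
clock: 0.93
position: [0.4513, -0.3552, 0.2312]
tool_rot: [-3.141, -0.0, 1.348]
force: [0.1, -0.3, -0.2]
grip_width: 0.0856
```

Request:
servo_tool:
  plan:
    - [8,33,0,0.115,-1]
    - [16,66,0,0.23,-1]
    - [24,99,0,0.345,-1]
    - [32,132,0,0.46,-1]
    - [40,165,0,0.575,-1]
    - [48,198,0,0.69,-1]
    - [56,231,0,0.805,-1]
    - [64,264,0,0.92,-1]
    - [72,297,0,1.035,-1]
    - [80,330,0,1.15,-1]

```text
clock: 1.77
position: [0.5302, -0.0252, 0.2312]
tool_rot: [-3.141, 0.0, 2.498]
force: [0.7, -0.7, -1.0]
grip_width: 0.0851
```

```bash
python3 -c "
from h import *
s=bot.observe();print(np.round(s['qpos'],2),s['position'],s['tool_rot'])"
```

```text
[ 0.48  0.45 -0.73  1.82  0.35  1.    0.53] [ 0.53024334 -0.0251961   0.23124173] [-3.14135444e+00  2.23834392e-05  2.49816063e+00]
```

Request:
servo_tool:
  plan:
    - [5,32,-3,0.115,-1]
    - [10,64,-6,0.23,-1]
    - [14,96,-9,0.345,-1]
    - [19,128,-12,0.46,-1]
    - [24,160,-15,0.575,-1]
    - [28,192,-18,0.69,-1]
    - [33,225,-21,0.805,-1]
    - [38,258,-25,0.92,-1]
    - [42,290,-28,1.035,-1]
    - [47,322,-30,1.15,-1]

```text
clock: 2.6
position: [0.5771, 0.2966, 0.2005]
tool_rot: [-3.141, -0.001, -2.635]
force: [0.2, -0.8, 0.5]
grip_width: 0.0855
```

```bash
python3 -c "
from h import *
import cv2
s=bot.observe();print(np.round(s['qpos'],2),s['position'],s['tool_rot'])
a=bot.grab_frame('scene');b=bot.grab_frame('top')
a=cv2.resize(a[60:240,290:450],None,fx=3,fy=3);b=cv2.resize(b[120:300,80:240],None,fx=3,fy=3,interpolation=2)
cv2.imwrite('pics/w1.png',np.hstack([a,b])[:600,:])
s=bot.observe();print(s['position'])
for n in('scene','top'):print(n,proj(n,s['position']))"
```

```text
[-0.    0.75 -0.93  1.53  0.63  1.19  1.02] [0.57706127 0.29664274 0.2005443 ] [-3.14147255e+00 -9.50921612e-04 -2.63506866e+00]
[0.57573085 0.3005971  0.20037603]
scene [393.7918508  111.96571992]
top [137.45745254 189.6595929 ]
```

View pics/w1.png

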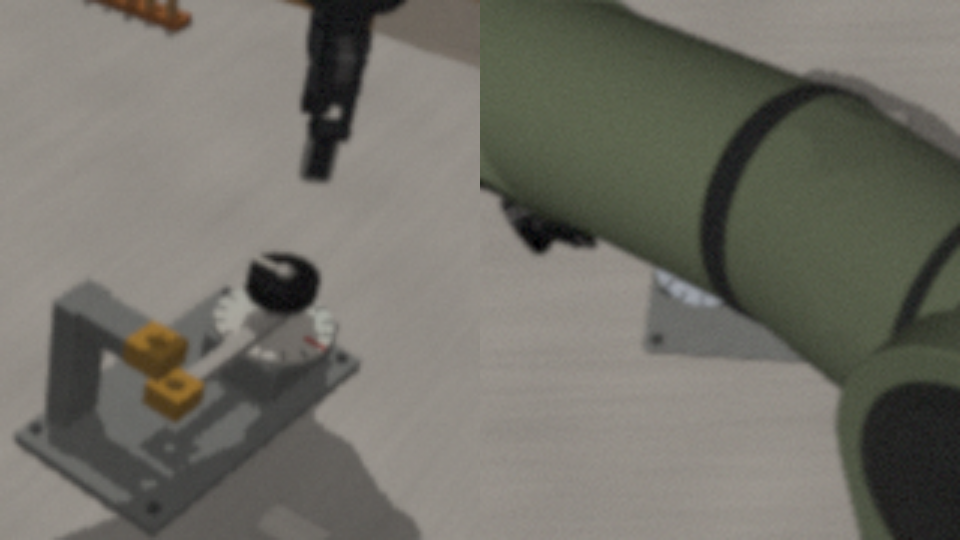

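Request:
servo_tool:
  plan:
    - [0,2,0,0,-1]
    - [0,2,-15,0,-1]
    - [0,2,-30,0,-1]
    - [0,2,-45,0,-1]
    - [0,2,-60,0,-1]
    - [0,2,-75,0,-1]
    - [0,2,-88,0,-1]
    - [0,2,-98,0,-1]
    - [0,2,-105,0,-1]
    - [0,2,-105,0,-1]

```text
clock: 3.53
position: [0.5767, 0.297, 0.0947]
tool_rot: [3.142, -0.002, -2.64]
force: [-0.3, -0.9, -0.5]
grip_width: 0.0853
```

```bash
cat > look.py <<'E'
from h import *
import cv2,sys
name=sys.argv[1];x,y,w,h=map(int,sys.argv[3:7]);k=int(sys.argv[7])
a=bot.grab_frame(sys.argv[2]);cv2.imwrite('pics/'+name+'_full.png',a)
cv2.imwrite('pics/'+name+'.png',cv2.resize(a[y:y+h,x:x+w],None,fx=k,fy=k,interpolation=2))
s=bot.observe();print(np.round(s['clock'],2),np.round(s['qpos'],2),np.round(s['position'],4),np.round(s['tool_rot'],3),np.round(s['force'],1),np.round(s['moment'],2),s['grip_width'])
E
python3 look.py w2 scene 330 110 100 90 6
```

```text
3.58 [-0.04  0.87 -0.86  1.6   0.74  1.03  0.94] [0.577  0.2974 0.0958] [ 3.141e+00 -1.000e-03 -2.640e+00] [ 0.1  0.7 -0.7] [ 0.04 -0.05  0.01] 0.08539405654555723
```

View pics/w2.png

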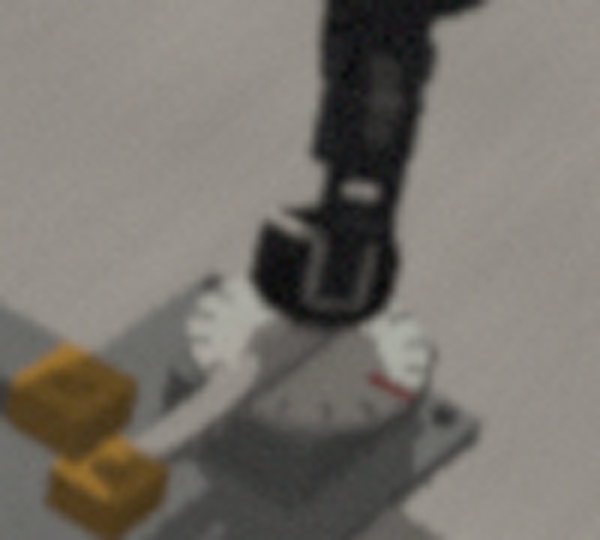

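Request:
servo_tool:
  plan:
    - [0,0,-10,0,-1]
    - [0,0,-20,0,-1]
    - [0,0,-27,0,-1]
    - [0,0,-27,0,1]
    - [0,0,-27,0,1]
    - [0,0,-27,0,1]
    - [0,0,-27,0,1]
    - [0,0,-27,0,1]
    - [0,0,-27,0,1]
    - [0,0,-27,0,1]
  squeeze: 40

```text
clock: 4.42
position: [0.5771, 0.2977, 0.0696]
tool_rot: [3.141, 0.0, -2.64]
force: [-4.2, 1.9, 3.9]
grip_width: 0.0549
```

```bash
python3 look.py w3 scene 330 110 100 90 6
```

```text
4.47 [-0.05  0.9  -0.84  1.62  0.77  0.99  0.92] [0.5771 0.2978 0.0696] [ 3.141  0.    -2.64 ] [-4.3  1.6  5.4] [0.56 0.97 0.03] 0.05471813396997143
```

View pics/w3.png

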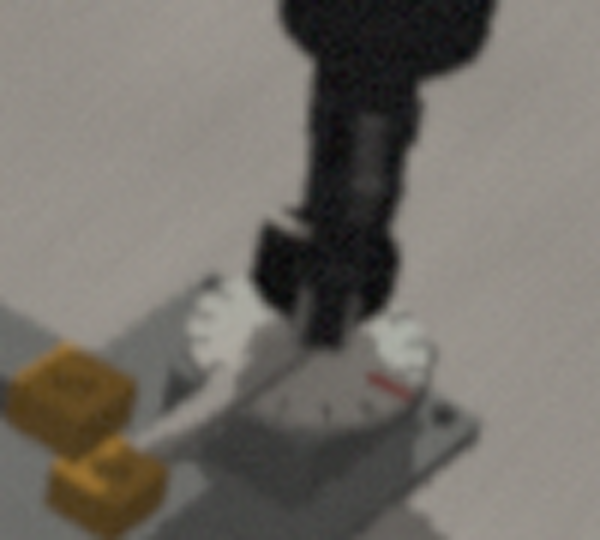

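Request:
servo_tool:
  plan:
    - [0,0,0,-0.08,1]
    - [0,0,0,-0.18,1]
    - [0,0,0,-0.28,1]
    - [0,0,0,-0.38,1]
    - [0,0,0,-0.48,1]
    - [0,0,0,-0.58,1]
    - [0,0,0,-0.68,1]
    - [0,0,0,-0.78,1]
    - [0,0,0,-0.88,1]
    - [0,0,0,-0.98,1]
  squeeze: 50

```text
clock: 5.3
position: [0.5771, 0.2972, 0.0697]
tool_rot: [-3.141, 0.0, 2.658]
force: [-6.6, -1.2, 7.2]
grip_width: 0.0548
```

```bash
python3 look.py w4 scene 330 110 100 90 6
```

```text
5.35 [-0.17  0.83 -0.63  1.62  0.59  0.89  0.05] [0.5771 0.2972 0.0697] [-3.141  0.     2.65 ] [-5.7  0.3  4.7] [ 0.02  1.02 -0.09] 0.05497639613165616
```

View pics/w4.png

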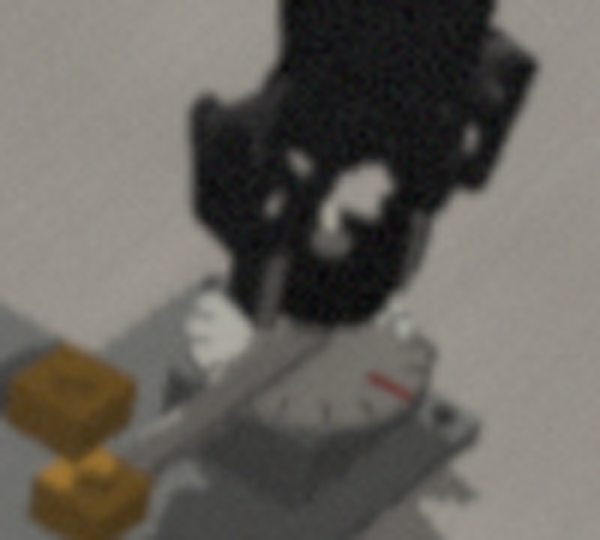

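Request:
servo_tool:
  plan:
    - [0,0,0,-0.1,1]
    - [0,0,0,-0.2,1]
    - [0,0,0,-0.3,1]
    - [0,0,0,-0.4,1]
    - [0,0,0,-0.5,1]
    - [0,0,0,-0.6,1]
    - [0,0,0,-0.7,1]
    - [0,0,0,-0.8,1]
    - [0,0,0,-0.9,1]
    - [0,0,0,-1.0,1]

```text
clock: 6.18
position: [0.5767, 0.2968, 0.0696]
tool_rot: [-3.141, 0.001, 1.658]
force: [-9.2, -2.9, 10.8]
grip_width: 0.0547
```

Request:
servo_tool:
  plan:
    - [0,0,0,-0.1,1]
    - [0,0,0,-0.2,1]
    - [0,0,0,-0.3,1]
    - [0,0,0,-0.4,1]
    - [0,0,0,-0.5,1]
    - [0,0,0,-0.6,1]
    - [0,0,0,-0.7,1]
    - [0,0,0,-0.8,1]
    - [0,0,0,-0.9,1]
    - [0,0,0,-1.0,1]

```text
clock: 7.02
position: [0.5761, 0.297, 0.0696]
tool_rot: [-3.141, 0.002, 0.658]
force: [-12.4, -1.4, 12.4]
grip_width: 0.0543
```

```bash
python3 look.py w5 scene 290 110 130 100 6; python3 look.py w5t top 80 140 150 110 5
```

```text
7.07 [-0.48  0.75 -0.13  1.64  0.13  0.76 -1.6 ] [0.5761 0.2971 0.0696] [-3.141e+00  2.000e-03  6.500e-01] [-12.8  -3.1  11.9] [-0.69  2.24 -0.07] 0.05498315255953796
7.12 [-0.48  0.75 -0.14  1.64  0.13  0.76 -1.59] [0.5761 0.2971 0.0697] [3.142e+00 2.000e-03 6.590e-01] [-12.2  -2.3  12.3] [-0.78  2.21 -0.05] 0.05484490553937838
```

View pics/w5.png

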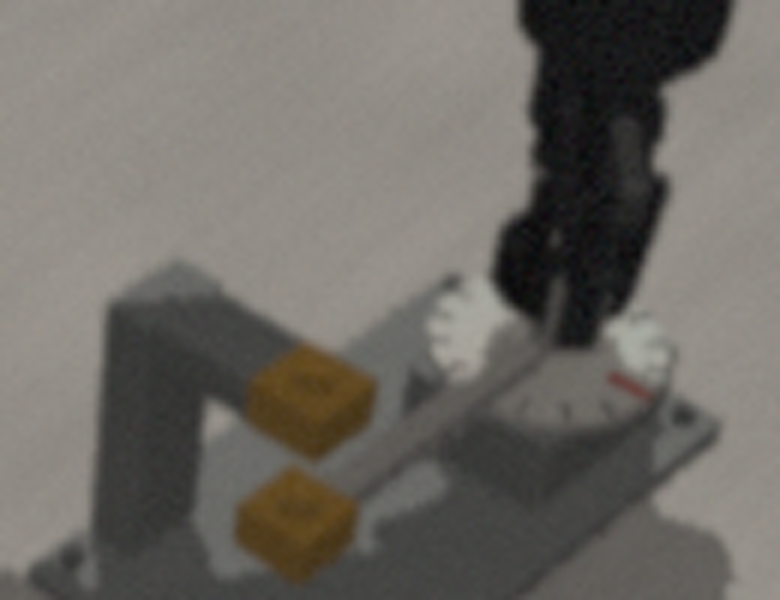

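View pics/w5t.png

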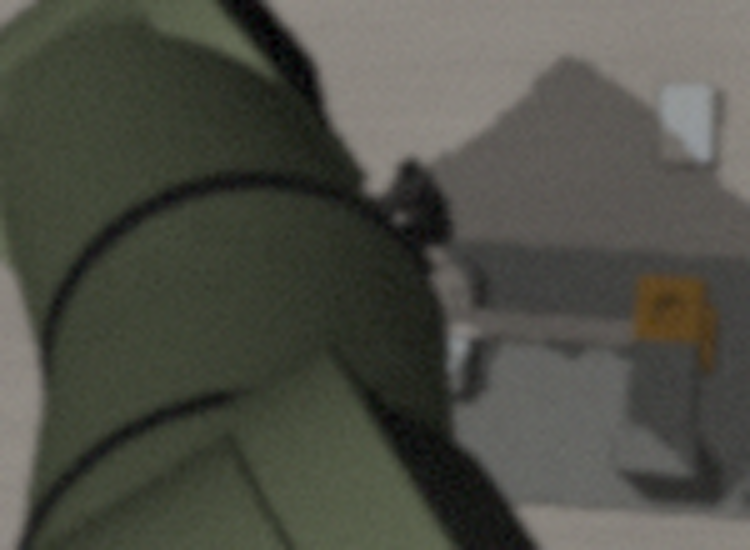

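```bash
python3 - <<'E'
from h import *
np.set_printoptions(precision=4,suppress=True)
c=lambda a,b:cr((a,b),290,110,6)
u=plane("scene",c(314,383),.125)
for p in [(296,508)]:
    l=plane("scene",c(*p),.065); d=l-u; y=np.array([np.sin(.097),np.cos(.097)]);x=np.array([np.cos(.097),-np.sin(.097)])
    print(u,l,d[:2]@x*1e3,d[:2]@y*1e3)
# predicted pix of lower block corners if aligned and if +-3mm
R=np.array([[x[0],y[0]],[x[1],y[1]]])
for dy in(0,3e-3,-3e-3):
  C=u[:2]+R@[0,dy]
  for k in[(-16,-16),(16,-16),(16,16),(-16,16),(0,0)]:
    q=C+R@(np.array(k)/1e3); pp=proj("scene",[*q,.065]); print(dy,k,((pp+.5-[290,110])*6-.5).round())
# upper check
for k in[(-16,-16),(16,-16),(16,16),(-16,16)]:
    q=u[:2]+R@(np.array(k)/1e3); pp=proj("scene",[*q,.125]); print('up',k,((pp+.5-[290,110])*6-.5).round())
E
```

```text
[0.562 0.135 0.125] [0.5618 0.1358 0.065 ] -0.3376220892262313 0.8233517963145639
0 (-16, -16) [233. 509.]
0 (16, -16) [301. 552.]
0 (16, 16) [357. 510.]
0 (-16, 16) [290. 468.]
0 (0, 0) [295. 510.]
0.003 (-16, -16) [239. 505.]
0.003 (16, -16) [307. 548.]
0.003 (16, 16) [362. 506.]
0.003 (-16, 16) [295. 464.]
0.003 (0, 0) [301. 506.]
-0.003 (-16, -16) [228. 513.]
-0.003 (16, -16) [296. 557.]
-0.003 (16, 16) [352. 514.]
-0.003 (-16, 16) [284. 472.]
-0.003 (0, 0) [290. 513.]
up (-16, -16) [249. 382.]
up (16, -16) [321. 426.]
up (16, 16) [379. 384.]
up (-16, 16) [308. 342.]
```

```bash
python3 - <<'E'
from h import *
import cv2
a=np.mean([bot.grab_frame('scene').astype(float) for _ in range(5)],0)
np.save('w6.npy',a)
c=a[165:212,325:360]
cv2.imwrite('pics/w6.png',cv2.resize(np.clip(c*1.8,0,255).astype(np.uint8),None,fx=12,fy=12,interpolation=2))
b=cv2.imread('pics/scene0.png')[165:212,325:370]
cv2.imwrite('pics/w60.png',cv2.resize(b,None,fx=12,fy=12,interpolation=2))
E
```

```text
(no output)
```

View pics/w6.png

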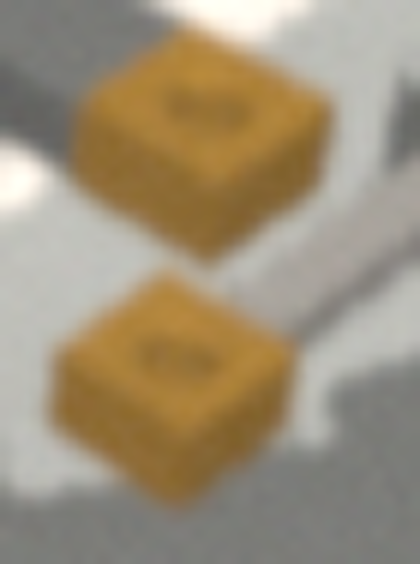

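View pics/w60.png

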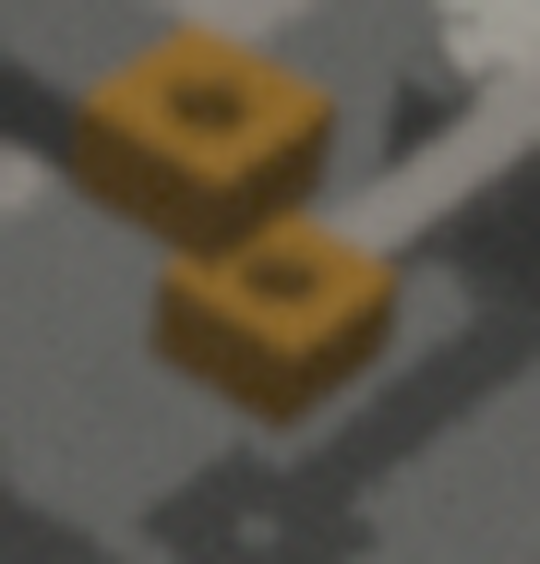

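```bash
python3 - <<'E'
from h import *
c=lambda a,b:cr((a,b),325,165,12)
y=np.array([np.sin(.097),np.cos(.097)]);x=np.array([np.cos(.097),-np.sin(.097)])
def d(n,p,zp,q,zq):
    v=(plane("scene",c(*q),zq)-plane("scene",c(*p),zp))[:2]*1e3; print(n,(v@x).round(2),(v@y).round(2))
d("travel front",(278,428),.045,(178,512),.045)
d("travel right",(397,275),.065,(297,358),.065)
d("travel hole",(282,275),.065,(182,360),.065)
d("now hole",(207,107),.125,(182,360),.065)
d("now front",(209,268),.105,(178,512),.045)
d("now right",(333,107),.125,(298,357),.065)
d("now left",(75,108),.125,(53,362),.065)
d("now back",(190,30),.125,(168,270),.065)
d("ini hole",(207,102),.125,(282,275),.065)
d("ini right",(333,105),.125,(397,275),.065)
E
```

```text
travel front 1.34 -30.6
travel right 1.36 -31.24
travel hole 1.96 -31.38
now hole 1.56 1.64
now front 0.48 1.27
now right 0.51 1.65
now left 1.36 1.11
now back -0.4 4.55
ini hole 0.47 31.97
ini right -0.47 32.12
```

Request:
servo_tool:
  plan:
    - [0,0,0,-0.06,1]
    - [0,0,0,-0.12,1]
    - [0,0,0,-0.18,1]
    - [0,0,0,-0.18,1]
    - [0,0,0,-0.18,1]
    - [0,0,0,-0.18,-1]
    - [0,0,0,-0.18,-1]
    - [0,0,0,-0.18,-1]
    - [0,0,0,-0.18,-1]
    - [0,0,0,-0.18,-1]

```text
clock: 8.2
position: [0.5774, 0.2972, 0.0693]
tool_rot: [3.141, -0.0, 0.483]
force: [-0.4, 0.8, 0.3]
grip_width: 0.0854
```

Request:
servo_tool:
  plan:
    - [0,0,10,0,-1]
    - [0,0,25,0,-1]
    - [0,0,45,0,-1]
    - [0,0,70,0,-1]
    - [0,0,100,0,-1]
    - [0,0,130,0,-1]
    - [0,-35,130,0,-1]
    - [0,-70,130,0,-1]
    - [0,-110,130,0,-1]
    - [0,-150,130,0,-1]

```text
clock: 9.03
position: [0.577, 0.146, 0.2003]
tool_rot: [3.141, -0.001, 0.484]
force: [0.6, -0.3, -0.4]
grip_width: 0.0853
```

Request:
servo_tool:
  plan:
    - [0,-40,0,0,-1]
    - [0,-80,0,0,-1]
    - [0,-120,0,0,-1]
    - [0,-160,0,0,-1]
    - [0,-200,0,0,-1]
    - [0,-230,10,0,-1]
    - [0,-260,20,0,-1]
    - [0,-280,30,0,-1]
    - [0,-300,35,0,-1]
    - [0,-300,35,0,-1]

```text
clock: 9.87
position: [0.5771, -0.1574, 0.2363]
tool_rot: [3.139, -0.001, 0.478]
force: [-0.4, -0.5, -1.0]
grip_width: 0.0856
```

```bash
python3 - <<'E'
from h import *
import cv2
for n,(x,y,w,h) in (("scene",(320,130,90,75)),("top",(130,170,100,70))):
    a=np.mean([bot.grab_frame(n).astype(float) for _ in range(3)],0)
    cv2.imwrite(f'pics/v_{n}_full.png',a.astype(np.uint8))
    cv2.imwrite(f'pics/v_{n}.png',cv2.resize(np.clip(a[y:y+h,x:x+w]*1.3,0,255).astype(np.uint8),None,fx=8,fy=8,interpolation=2))
s=bot.observe();print(s['clock'],s['position'],s['tool_rot'],s['qpos'],s['force'])
E
```

```text
10.1667 [ 0.57727641 -0.15160472  0.23428132] [-3.14116234e+00 -1.13635467e-05  4.84096297e-01] [ 0.18928585  0.47344036 -0.04474867  1.6730288   0.02388418  0.99590563
 -0.95023981] [-0.16267819  1.10133713 -0.61035964]
```

View pics/v_scene.png

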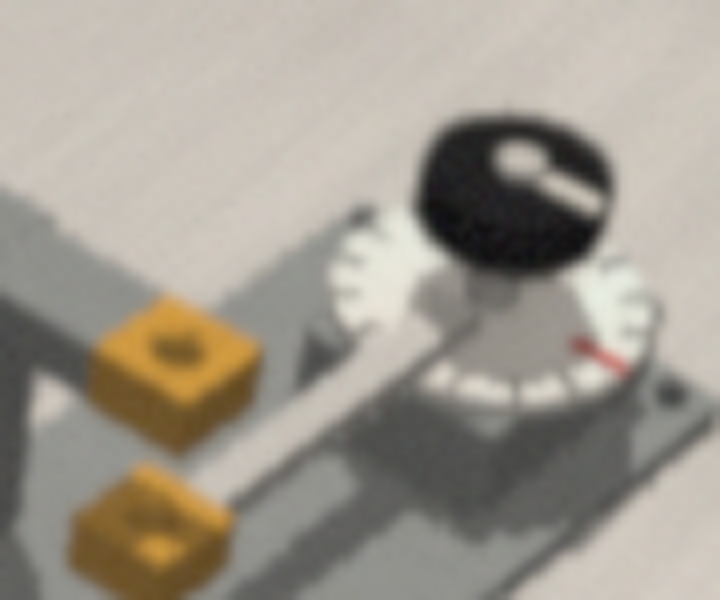

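View pics/v_top.png

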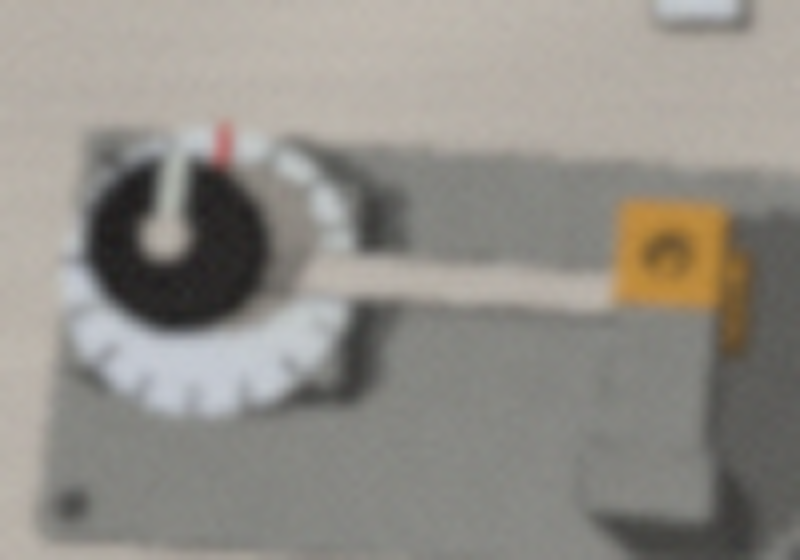

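```bash
python3 - <<'E'
from h import *
S=lambda a,b:cr((a,b),320,130,8);T=lambda a,b:cr((a,b),130,170,8)
def ang(n,p,zp,q,zq):
    v=(plane(n,q,zq)-plane(n,p,zp))[:2];return np.arctan2(v[1],v[0]).round(3),(v*1e3).round(1)
print("top line hub",ang("top",T(167,238),.103,T(178,153),.1),"line",ang("top",T(171,210),.1,T(178,155),.1),"red",ang("top",T(224,162),.052,T(226,125),.052),"hub->red",ang("top",T(167,238),.103,T(225.5,130),.052))
print("sc line",ang("scene",S(520,158),.103,S(602,203),.1),ang("scene",S(550,178),.1,S(602,203),.1),"red",ang("scene",S(577,343),.052,S(627,373),.052),ang("scene",S(520,158),.103,S(627,373),.052))
y=np.array([np.sin(.097),np.cos(.097)]);x=np.array([np.cos(.097),-np.sin(.097)])
def d(n,p,zp,q,zq,f=S,c="scene"):
    v=(plane(c,f(*q),zq)-plane(c,f(*p),zp))[:2]*1e3; print(n,(v@x).round(2),(v@y).round(2))
d("hole",(178,348),.125,(153,517),.065)
d("right",(263,350),.125,(235,520),.065)
d("left",(90,352),.125,(70,522),.065)
d("T right-edge bottom corner",(725,300),.125,(745,352),.065,T,"top")
d("T right-edge top corner",(728,205),.125,(750,255),.065,T,"top")
E
```

```text
top line hub (np.float64(-0.072), array([27.9, -2. ])) line (np.float64(-0.103), array([17.6, -1.8])) red (np.float64(-0.034), array([12.4, -0.4])) hub->red (np.float64(-0.085), array([47.8, -4.1]))
sc line (np.float64(0.019), array([27.1,  0.5])) (np.float64(-0.037), array([17.3, -0.6])) red (np.float64(-0.142), array([18. , -2.6])) (np.float64(-0.104), array([49.1, -5.1]))
hole 0.07 -0.12
right 0.48 -0.32
left 0.53 -0.15
T right-edge bottom corner -4.34 0.51
T right-edge top corner -2.14 -0.02
```

```bash
python3 - <<'E'
from h import *
import cv2
# wheel axis from jig geometry in each camera: fit by rim ellipse; compare line edges
for n,x0,y0,w,h,k in (("scene",365,135,45,50,16),("top",130,175,60,55,13)):
    a=cv2.imread(f'pics/v_{n}_full.png');
    b=cv2.resize(a[y0:y0+h,x0:x0+w],None,fx=k,fy=k,interpolation=2)
    hub={"scene":plane("scene",cr((520,158),320,130,8),.103),"top":plane("top",cr((167,238),130,170,8),.103)}[n]
    for th,col in ((-.097,(0,255,0)),(-.197,(255,0,0)),(.003,(0,0,255))):
        P=[((proj(n,[hub[0]+r*np.cos(th),hub[1]+r*np.sin(th),.1])+.5-[x0,y0])*k-.5).astype(int) for r in(.012,.034)]
        cv2.line(b,tuple(map(int,P[0])),tuple(map(int,P[1])),col,1)
    cv2.imwrite(f'pics/l_{n}.png',b[:600,:800])
E
```

```text
(no output)
```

View pics/l_scene.png

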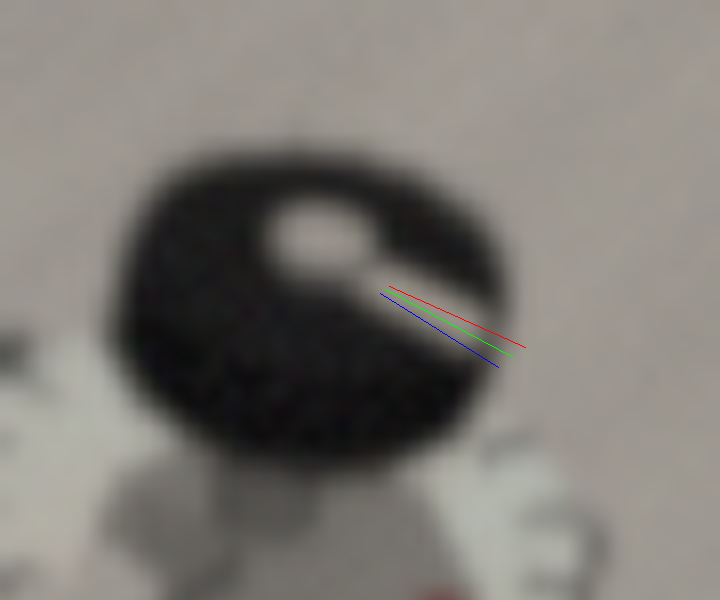

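View pics/l_top.png

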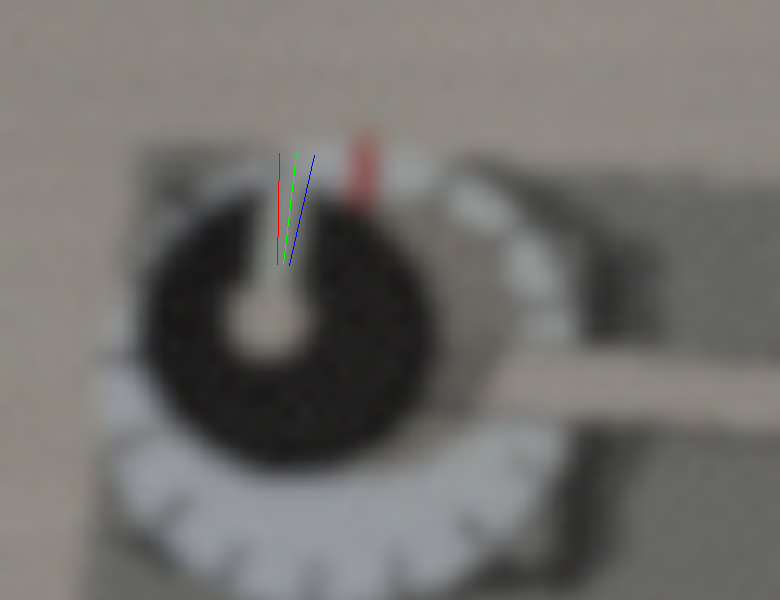

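```bash
python3 - <<'E'
import cv2,numpy as np
a=cv2.imread("pics/scene0.png");b=cv2.imread("pics/top0.png")
A=cv2.resize(a[255:300,212:245],None,fx=12,fy=12,interpolation=2);B=cv2.resize(b[172:217,335:372],None,fx=12,fy=12,interpolation=2)
cv2.imwrite("pics/hd.png",np.clip(np.hstack([A,B])*1.4,0,255).astype(np.uint8))
E
```

```text
(no output)
```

View pics/hd.png

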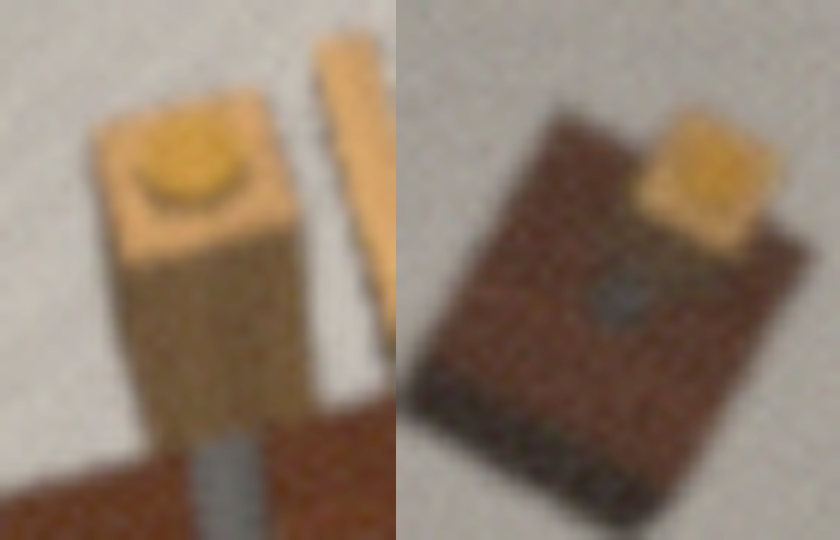

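```bash
python3 - <<'E'
from h import *
T=lambda a,b:cr((a,b),335,172,12);S=lambda a,b:cr((a,b),212,255,12)
for n,f,Q in(("top",T,[(240,190),(295,108),(385,160),(342,250)]),("scene",S,[(95,135),(265,92),(300,222),(128,262)])):
    P=np.array([plane(n,f(*q),.165)[:2] for q in Q]);print(n,P.mean(0))
    for i in range(4):
        v=P[(i+1)%4]-P[i];print(np.degrees(np.arctan2(v[1],v[0]))%90,np.linalg.norm(v)*1e3)
print(tri(S(193,170),T(314,175)),tri(S(193,155),T(318,168)))
E
```

```text
top [ 0.57727421 -0.2136103 ]
53.89887942715034 20.126555900057276
56.90461314710139 20.26414829946019
61.65250780211997 20.314448153149804
56.54124746140236 23.001423893239398
scene [ 0.57969633 -0.21735706]
58.394263193620226 22.826240994926962
55.71867995943641 21.9651008483862
56.58072345968931 22.468461142954897
56.62356805689359 21.240239736031214
(array([ 0.5776331 , -0.21472119,  0.16236479]), [np.float64(1.0938601801578192), np.float64(1.0938601801576717)]) (array([ 0.5780915 , -0.21484026,  0.16602969]), [np.float64(1.0893400527187285), np.float64(1.0893400527188197)])
```

Request:
servo_tool:
  plan:
    - [0,-12,0,0.1,-1]
    - [0,-25,0,0.2,-1]
    - [1,-37,0,0.3,-1]
    - [1,-50,0,0.4,-1]
    - [1,-62,0,0.506,-1]
    - [1,-62,0,0.506,-1]
    - [1,-62,-10,0.506,-1]
    - [1,-62,-20,0.506,-1]
    - [1,-62,-30,0.506,-1]
    - [1,-62,-30,0.506,-1]

```text
clock: 11.0
position: [0.5773, -0.2133, 0.2015]
tool_rot: [-3.138, 0.001, 0.989]
force: [-0.0, -0.6, -0.2]
grip_width: 0.0851
```

```bash
python3 look.py r1 scene 170 190 130 130 5
```

```text
11.05 [ 0.36  0.54 -0.15  1.65  0.09  0.96 -0.4 ] [ 0.5777 -0.2136  0.2027] [-3.139e+00  1.000e-03  9.890e-01] [ 0.5  0.2 -0.3] [ 0.02 -0.02  0.02] 0.08563147987345406
```

View pics/r1.png

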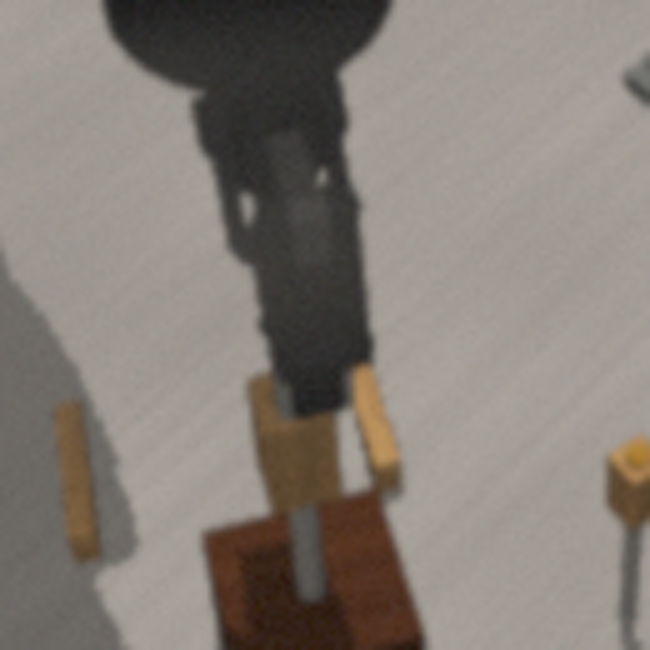

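```bash
python3 - <<'E'
from h import *
p=bot.observe()['position'];R=np.array([.836,-.549])
k=lambda q:((q+.5-[170,190])*5-.5).round()
for d in(-.05,0,.05):
  print(d,k(proj("scene",[*(p[:2]+R*d),p[2]+.013])))
print('cap',k(proj("scene",[.578,-.215,.168])),k(proj("scene",[.5797,-.2174,.165])))
E
```

```text
-0.05 [251. 165.]
0 [284. 282.]
0.05 [322. 412.]
cap [293. 385.] [292. 399.]
```

Request:
servo_tool:
  plan:
    - [1,-1,-12,0,-1]
    - [1,-1,-26,0,-1]
    - [1,-1,-40,0,-1]
    - [1,-1,-54,0,-1]
    - [1,-1,-66,0,-1]
    - [1,-1,-74,0,-1]
    - [1,-1,-77,0,-1]
    - [1,-1,-77,0,-1]
    - [1,-1,-77,0,-1]
    - [1,-1,-77,0,-1]

```text
clock: 11.88
position: [0.5796, -0.2158, 0.128]
tool_rot: [3.141, -0.0, 0.989]
force: [-0.1, -0.2, -0.2]
grip_width: 0.0855
```

Request:
servo_tool:
  plan:
    - [0,0,0,0,0]
    - [0,0,0,0,0.2]
    - [0,0,0,0,0.3]
    - [0,0,0,0,1]
    - [0,0,0,0,1]
    - [0,0,0,0,1]
    - [0,0,0,0,1]
    - [0,0,0,0,1]
    - [0,0,0,0,1]
    - [0,0,0,0,1]
  squeeze: 30

```text
clock: 12.72
position: [0.5792, -0.2156, 0.1274]
tool_rot: [-3.141, -0.0, 0.989]
force: [-2.7, 1.0, 5.1]
grip_width: 0.0238
```

```bash
python3 look.py r2 scene 170 190 130 130 5
```

```text
12.77 [ 0.36  0.63 -0.14  1.7   0.11  0.81 -0.42] [ 0.5791 -0.2156  0.1274] [-3.141  0.     0.989] [-2.6 -0.5  6.4] [ 0.44  0.85 -0.04] 0.023504689109588115
```

View pics/r2.png

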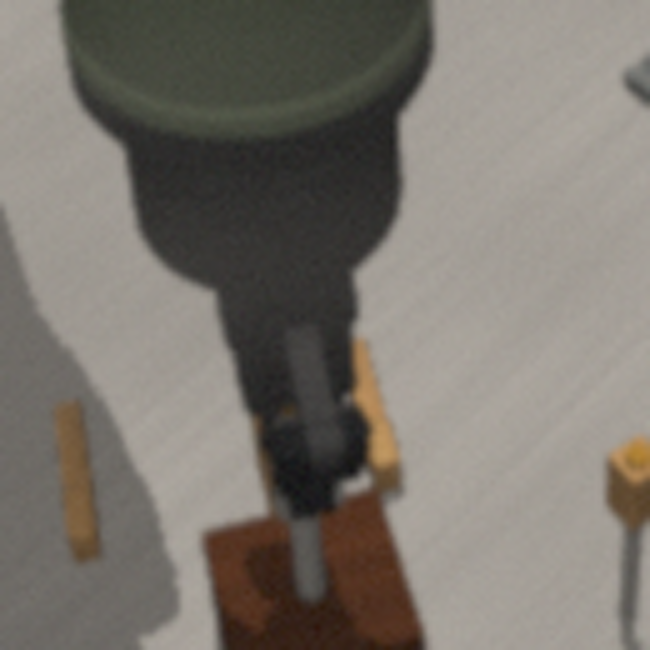

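Request:
servo_tool:
  plan:
    - [0,0,0,0,1]
    - [0,0,5,0,1]
    - [0,0,12,0,1]
    - [0,0,22,0,1]
    - [0,0,35,0,1]
    - [0,0,50,0,1]
    - [0,0,68,0,1]
    - [0,0,88,0,1]
    - [0,0,110,0,1]
    - [0,0,130,0,1]
  squeeze: 60

```text
clock: 13.6
position: [0.5793, -0.2157, 0.2596]
tool_rot: [3.14, -0.0, 0.989]
force: [-0.4, -0.1, -1.0]
grip_width: 0.0232
```

Request:
servo_tool:
  plan:
    - [0,0,15,0,1]
    - [0,10,20,0,1]
    - [-1,25,20,0,1]
    - [-3,45,20,0,1]
    - [-5,70,20,0,1]
    - [-7,95,20,0,1]
    - [-9,120,20,0,1]
    - [-10,140,20,0,1]
    - [-11,150,20,0,1]
    - [-11,155,20,0,1]

```text
clock: 14.43
position: [0.5676, -0.058, 0.2767]
tool_rot: [-3.14, 0.0, 0.992]
force: [0.2, -1.4, -0.5]
grip_width: 0.0233
```

```bash
python3 look.py r3 scene 220 110 130 130 5;python3 look.py r3t top 200 120 150 110 5
```

```text
14.48 [ 0.15  0.4  -0.2   1.68  0.09  1.07 -0.66] [ 0.5679 -0.0584  0.2769] [-3.141 -0.     0.991] [-0.4  1.2 -1. ] [ 0.09 -0.03 -0.02] 0.023600586955011937
14.53 [ 0.15  0.4  -0.2   1.68  0.09  1.07 -0.66] [ 0.568  -0.0599  0.2769] [-3.141  0.     0.99 ] [-0.4  0.6  0.1] [-0.05 -0.02  0.02] 0.023585592563308996
```

View pics/r3_full.png

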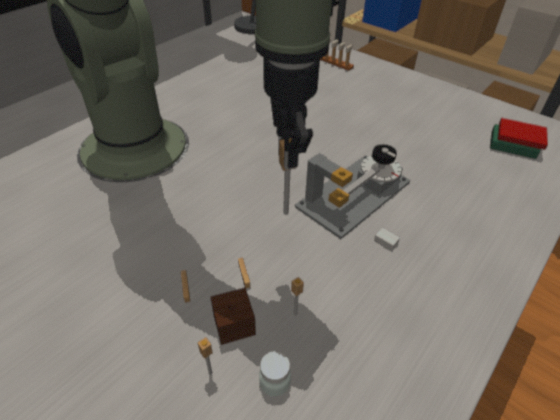

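View pics/r3t_full.png

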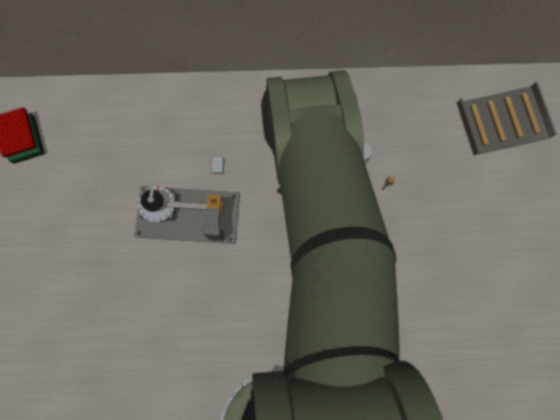

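Request:
servo_tool:
  plan:
    - [-1,15,0,0,1]
    - [-2,35,0,0,1]
    - [-3,60,0,0,1]
    - [-4,88,0,0,1]
    - [-5,116,0,0,1]
    - [-6,144,0,0,1]
    - [-7,168,0,0,1]
    - [-7,184,0,0,1]
    - [-7,194,0,0,1]
    - [-7,198,0,0,1]

```text
clock: 15.37
position: [0.5614, 0.1378, 0.277]
tool_rot: [-3.141, 0.0, 0.989]
force: [0.1, -0.6, -0.8]
grip_width: 0.0238
```

Request:
servo_tool:
  plan:
    - [0,0,0,0,1]
    - [0,0,-2,0,1]
    - [0,0,-4,0,1]
    - [0,0,-7,0,1]
    - [0,0,-10,0,1]
    - [0,0,-10,0,1]
    - [0,0,-10,0,1]
    - [0,0,-10,0,1]
    - [0,0,-10,0,1]
    - [0,0,-10,0,1]

```text
clock: 16.2
position: [0.5613, 0.1374, 0.2674]
tool_rot: [3.142, -0.0, 0.989]
force: [-0.2, -0.2, 0.1]
grip_width: 0.0234
```

```bash
cat > av.py <<'E'
from h import *
import cv2,sys
nm=sys.argv[1];N=int(sys.argv[2]);x,y,w,h,k=map(int,sys.argv[3:8])
ps=[]
fr=[]
for _ in range(N):
    ps.append(bot.observe()['position']);fr.append(bot.grab_frame('scene').astype(float))
a=np.mean(fr,0);np.save(nm+'.npy',a)
cv2.imwrite(f'pics/{nm}.png',cv2.resize(np.clip(a[y:y+h,x:x+w]*1.4,0,255).astype(np.uint8),None,fx=k,fy=k,interpolation=2))
s=bot.observe();p=np.mean(ps,0);print(s['clock'],p.round(4),np.std(ps,0).round(5),s['tool_rot'].round(3),s['force'].round(1),s['moment'].round(2),s['grip_width'])
for z in(.1174,.09,.06):
    q=proj("scene",[p[0],p[1],p[2]-z]);print(z,((q+.5-[x,y])*k-.5).round(1))
E
python3 av.py i1 4 320 110 50 90 6; python3 av.py i1b 1 325 145 40 50 12
```

```text
16.4 [0.5613 0.1374 0.2674] [1.e-05 1.e-05 1.e-05] [ 3.142 -0.     0.989] [-0.8  0.1 -0.9] [ 0.04  0.04 -0.  ] 0.023578767440691647
0.1174 [144.4 322.6]
0.09 [153.9 258.5]
0.06 [164.8 185.1]
16.45 [0.5612 0.1374 0.2674] [0. 0. 0.] [ 3.142 -0.     0.989] [ 0.2 -0.1 -0.3] [-0.04 -0.02  0.02] 0.023614102773873307
0.1174 [229.1 225.8]
0.09 [248.2  97.6]
0.06 [270.  -49.3]
```

View pics/i1.png

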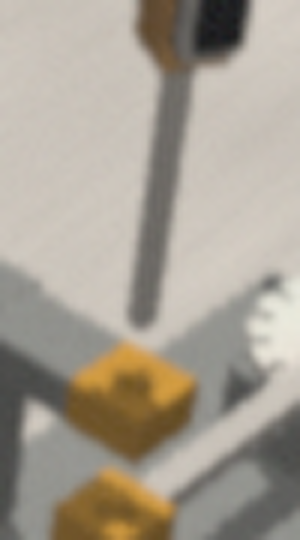

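View pics/i1b.png

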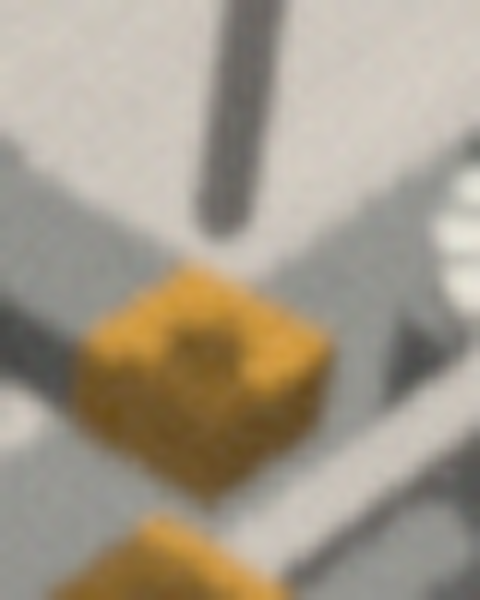

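```bash
python3 - <<'E'
from h import *
p=bot.observe()['position']
k=lambda q:((q+.5-[325,145])*12-.5).round(1)
print(k(proj("scene",[p[0],p[1],.125])))
for n,d in(("x",[.001,0]),("y",[0,.001])): print(n,k(proj("scene",[p[0]+d[0],p[1]+d[1],.125])))
# bushing corners template
R=np.array([[np.cos(.097),np.sin(.097)],[-np.sin(.097),np.cos(.097)]])
for q in[(-16,-16),(16,-16),(16,16),(-16,16)]: print(q,k(proj("scene",[*(p[:2]+R@np.array(q)/1e3),.125])),k(proj("scene",[*(p[:2]+R@np.array(q)/1e3),.105])))
E
```

```text
[212.5 338. ]
x [217.3 340.4]
y [215.7 335.2]
(-16, -16) [ 82.9 336.2] [ 72.  423.1]
(16, -16) [225.7 423. ] [212.4 510.1]
(16, 16) [342.1 339.7] [327.2 426.5]
(-16, 16) [199.9 255.9] [187.4 342.5]
```

Request:
servo_tool:
  plan:
    - [0.5,-0.7,0,0,1]
    - [0.5,-0.7,-4,0,1]
    - [0.5,-0.7,-8,0,1]
    - [0.5,-0.7,-12,0,1]
    - [0.5,-0.7,-16,0,1]
    - [0.5,-0.7,-20,0,1]
    - [0.5,-0.7,-23,0,1]
    - [0.5,-0.7,-26,0,1]
    - [0.5,-0.7,-28,0,1]
    - [0.5,-0.7,-30,0,1]

```text
clock: 17.28
position: [0.5617, 0.1367, 0.2371]
tool_rot: [-3.141, 0.0, 0.989]
force: [0.1, -0.1, -0.8]
grip_width: 0.0235
```

```bash
python3 av.py i2 3 325 145 40 50 12
```

```text
17.4333 [0.5617 0.1366 0.2369] [5.0e-05 3.0e-05 1.3e-04] [-3.142  0.     0.989] [-0.4  0.5 -0.8] [ 0.01 -0.06 -0.05] 0.023273230470817856
0.1174 [208.5 365. ]
0.09 [226.7 242.6]
0.06 [247.5 102.6]
```

View pics/i2.png

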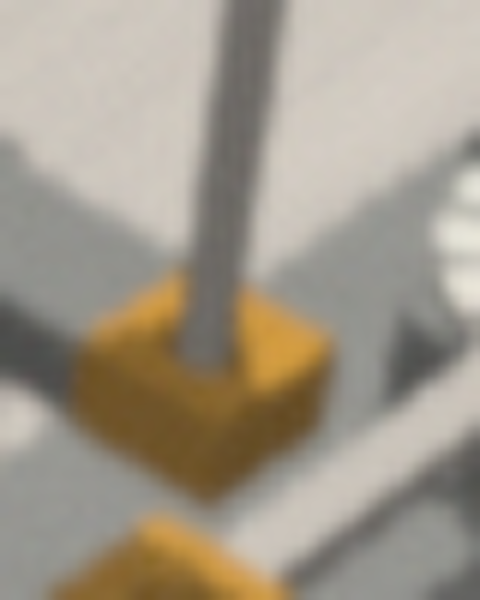

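Request:
servo_tool:
  plan:
    - [0,0,-2,0,1]
    - [0,0,-4,0,1]
    - [0,0,-6,0,1]
    - [0,0,-9,0,1]
    - [0,0,-12,0,1]
    - [0,0,-15,0,1]
    - [0,0,-18,0,1]
    - [0,0,-21,0,1]
    - [0,0,-23,0,1]
    - [0,0,-25,0,1]

```text
clock: 18.27
position: [0.5617, 0.1366, 0.212]
tool_rot: [-3.141, 0.0, 0.989]
force: [0.1, -0.6, -0.7]
grip_width: 0.0233
```

```bash
python3 av.py i3 3 325 150 40 50 12
```

```text
18.4167 [0.5616 0.1366 0.2119] [7.0e-05 2.0e-05 1.4e-04] [-3.141  0.     0.989] [ 0.4  0.4 -0.6] [-0.02 -0.01 -0.05] 0.02357397261729317
0.1174 [192.3 412.5]
0.09 [209.8 294.7]
0.06 [229.8 160. ]
```

View pics/i3.png

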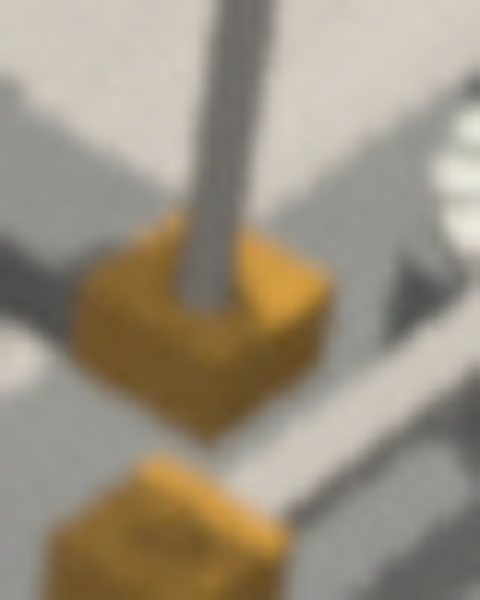

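Request:
servo_tool:
  plan:
    - [0,0,-3,0,1]
    - [0,0,-6,0,1]
    - [0,0,-9,0,1]
    - [0,0,-12,0,1]
    - [0,0,-15,0,1]
    - [0,0,-18,0,1]
    - [0,0,-21,0,1]
    - [0,0,-24,0,1]
    - [0,0,-26,0,1]
    - [0,0,-28,0,1]

```text
clock: 19.25
position: [0.5617, 0.1366, 0.184]
tool_rot: [-3.141, 0.0, 0.989]
force: [-0.3, 0.6, -0.4]
grip_width: 0.0233
```

```bash
python3 av.py i4 3 325 160 40 50 12
```

```text
19.4 [0.5616 0.1366 0.1839] [5.0e-05 2.0e-05 1.4e-04] [-3.141  0.     0.989] [ 0.1 -0.1 -1. ] [-0.04 -0.02 -0.  ] 0.02355840856566956
0.1174 [175.2 407.9]
0.09 [192.  294.9]
0.06 [211.2 165.8]
```

View pics/i4.png

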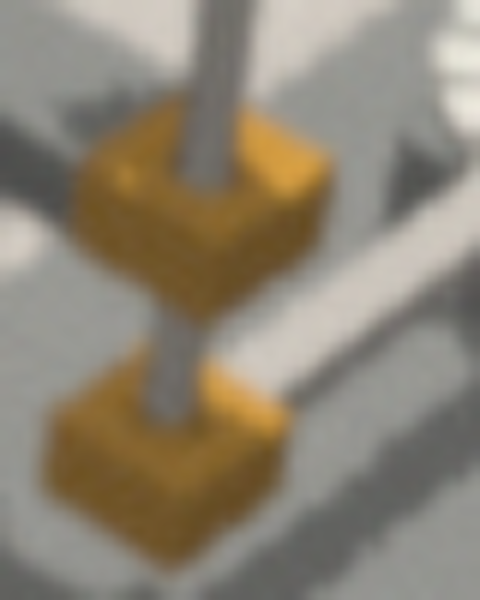

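Request:
servo_tool:
  plan:
    - [0,0,-3,0,1]
    - [0,0,-6,0,1]
    - [0,0,-9,0,1]
    - [0,0,-12,0,1]
    - [0,0,-15,0,1]
    - [0,0,-18,0,1]
    - [0,0,-21,0,1]
    - [0,0,-24,0,1]
    - [0,0,-27,0,1]
    - [0,0,-29,0,1]

```text
clock: 20.23
position: [0.5616, 0.1366, 0.1549]
tool_rot: [-3.141, 0.0, 0.989]
force: [-0.4, 1.0, 0.0]
grip_width: 0.0233
```

Request:
servo_tool:
  plan:
    - [0,0,-1,0,1]
    - [0,0,-3,0,1]
    - [0,0,-5,0,1]
    - [0,0,-7,0,1]
    - [0,0,-7,0,1]
    - [0,0,-7,0,1]
    - [0,0,-7,0,1]
    - [0,0,-7,0,1]
    - [0,0,-7,0,1]
    - [0,0,-7,0,1]

```text
clock: 21.07
position: [0.5618, 0.1366, 0.1484]
tool_rot: [3.142, -0.0, 0.989]
force: [-0.5, -0.4, -0.6]
grip_width: 0.0234
```

```bash
python3 av.py i5 4 310 140 60 75 8; python3 look.py i6 scene 320 120 90 100 6; python3 look.py i6t top 120 150 130 100 6
```

```text
21.2667 [0.5618 0.1366 0.1483] [1.e-05 2.e-05 1.e-05] [ 3.142 -0.     0.989] [-0.2 -1.1 -1.1] [ 0.04 -0.03  0.01] 0.023805024802356724
0.1174 [223.2 525.3]
0.09 [233.8 453.8]
0.06 [246.  372.2]
21.32 [-0.17  0.56 -0.24  1.79  0.17  0.81 -1.08] [0.5617 0.1366 0.1483] [-3.142  0.     0.989] [ 0.2 -1.2 -0.6] [ 0.04 -0.03  0.03] 0.023160441203469946
21.37 [-0.17  0.56 -0.24  1.79  0.17  0.81 -1.08] [0.5617 0.1366 0.1483] [-3.142 -0.     0.989] [ 0.   0.  -0.6] [ 0.02 -0.02 -0.02] 0.023687270811083593
```

View pics/i5.png

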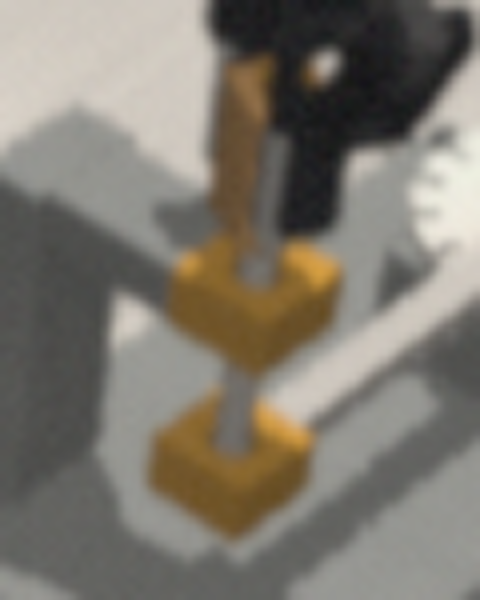

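View pics/i6_full.png

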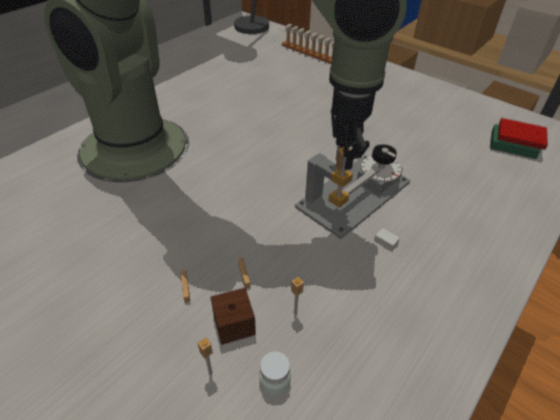

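View pics/i6t.png

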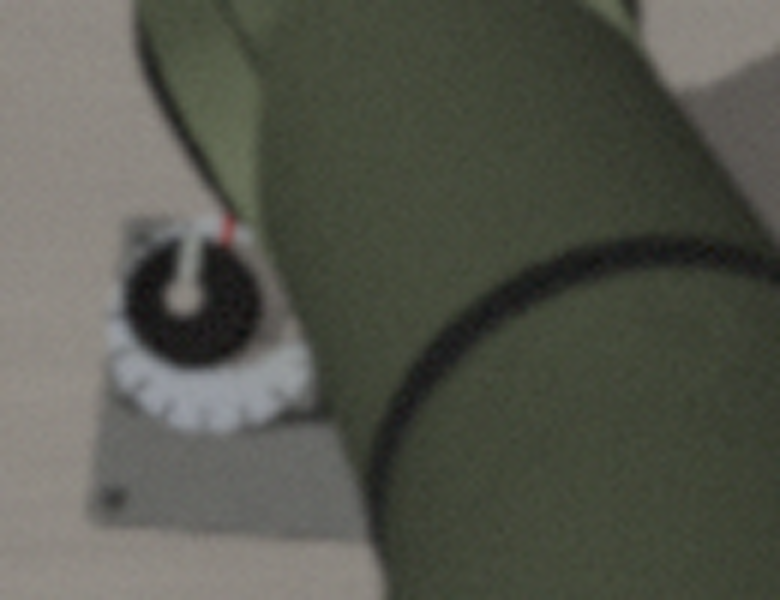

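```bash
python3 -c "
from h import *
print(bot.job_done());s=bot.observe();print(s['clock'],s['position'],s['force'],s['grip_width'])"
```

```text
the job is handed in; nothing more can be done
None
the job is handed in; nothing more can be done
```

The jig is set and I handed the job in at about 21.4 s, still holding the guide rod in both bushings.

- **Handwheel:** I turned it about 3.2 rad clockwise and let go. The white line meets the red mark to within roughly 0.05 rad. The bushings line up to about 0.5 mm in the scene view. The top-view corner check agreed along the travel direction, but was 2–4 mm off across it, where the upper block hides the lower one. I put that down to my corner reading. A later picture showed the wheel unchanged.
- **Rod:** I lifted it from the stand and threaded it through both bushings with no contact force above sensor noise (about 1 N). The tool was upright to within 0.001 rad.
- **Final position:** By the tool height, the tip is about 31 mm above the counter, so 14 mm below the lower bushing. The handle is about 16 mm above the upper bushing. I could not see the tip directly, because the lower block hides it in the scene view and the arm blocks the top view. These figures assume the rod did not slip in the grip; the pictures and the steady grip width gave no sign that it did.
- **Bystanders:** The jar, both hammer tails and the key-dip block look unmoved in the last scene picture.
- **Disagreement:** The two cameras differed by about 3 mm in places. I corrected the final alignment by comparing the rod tip and bushing within the scene view.

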